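# Stand the tea tin on the turntable's top tier and take off its outer lid

## Task

Take the closed tea tin from the counter by its body and lower it, both lids still on, to stand upright on the small top tier of the spice turntable, inside the tier's low lip, and let it go. Then lift off the outer lid alone, leaving the tin standing there with its inner lid seated and untouched. Finish still holding the outer lid up in the air with the gripper, a good 8 cm above where it sat, and leave the spice jars and the mug as they stand.

Things in the scene. Friction and masses are not known exactly. Their poses are not given: they have to be found in the camera images.
- tin: double-lidded steel tea tin standing on the counter, on the other side (left or right) from the turntable. The part named here is the round can below the lids, 64 mm across up to a shoulder at 66 mm, then a neck 55 mm across up to the rim at 78 mm. Origin: centre of the underside; z up. About 0.2 to 0.4 kg, plus lids. Closed, the whole tin is 92 mm high
- inner_lid: loose aluminium inner lid (30 g), hidden under the outer lid at the start: a flange 53 mm across, 2 mm thick, lies on the neck's rim; a plug 46 mm across reaches 8 mm down into the mouth (1.3 mm play all round); a knob 14 mm across rises 10 mm above the rim. Origin: centre of the flange's underside, 78 mm above the tin's origin when seated; z up
- outer_lid: steel outer lid (60 g): plain cap, no knob, 63 mm across, 26 mm high, skirt 2 mm thick. It slips over neck and inner lid with 2 mm play, stands on the tin's shoulder, almost flush with the body. Loose fit: comes off by a straight lift, cannot carry the tin. Origin: centre of its open lower edge, 66 mm above the tin's origin when on; z up, flat top at 26 mm
- top_tier (a point): centre of the floor of the turntable's small upper tier, 95 mm above the counter: round wooden tray 93 mm across inside, with a lip 3.5 mm thick and 4 mm high, on a central post. Both tiers turn together about the upright axis with light friction; the lower tray is 250 mm across, its floor 22 mm above the counter
- jar_a: glass spice jar with aluminium cap, 45 mm across, 82 mm high, standing loose on the lower tray, 85 mm from the turntable's axis; its top is 104 mm above the counter, 9 mm above the top tier's floor. Origin: centre of its underside
- jar_b: second spice jar, same size, on the lower tray 85 mm from the axis, 120 degrees from the others
- jar_c: third spice jar, same size, on the lower tray 85 mm from the axis, 120 degrees from the others
- mug: empty white enamel mug, 78 mm across, 78 mm high, handle pointing away from the robot, standing at the far side of the counter between tin and turntable. Origin: centre of its underside
Things that resemble listed ones, but are neither listed nor needed, are in the scene too. Of the things that look like the outer_lid, the smallest one is meant.

How it is judged:
By the outcome, as a careful person would: the job done as asked, in the order asked, and still so for the second after the job is handed in, while the arm keeps its last pose, push and grip.
It also fails if it takes over 53 s, if anything falls off the work surface, if the arm or the gripper's body presses on something with over 40 N, if the wrist force passes 120 N, or if a joint passes its speed limit or range.

## Robot

A 7-joint arm with a two-finger parallel gripper is mounted at the origin on the work surface. World frame = base frame: x ahead of the robot, y to its left, z up, the work surface at z = 0. Lengths are in m, angles in rad, forces in N, time in s.
With the tool pointing down it reaches from about 0.425 to 0.875 m from the base axis. Payload 8.4 kg.
Tool frame: the origin (TCP) lies at the very end of the fingers, on their centre line; the grasp point (between the pads) lies 19 mm behind it; z points along the fingers, y is the line along which they close (so a half turn about z gives the same grasp; the last joint's range is limited). The gripper opens to 87 mm and grips with 3 to 60 N. Pads are 19 mm wide; open, the fingers measure 117 mm over their backs; the gripper's body (75 mm by 190 mm) begins 51 mm behind the grasp point.
Start: joints at [1.071, 0.333, 0.04, 1.465, -0.013, 1.343, -0.059], TCP at [0.254, -0.598, 0.223] pointing down, gripper open.
Joint ranges: [-2.58, 2.58], [-0.38, 2.09], [-1.3, 1.39], [0.25, 2.4], [-1.5, 4.64], [0.08, 2.09], [-2.65, 2.65]. Speed limits (rad/s): [2.22, 2.22, 2.79, 2.79, 3.14, 3.14, 3.14].

## Interface

Orientations are given as [roll, pitch, yaw] about the fixed x, y, z axes, in that order (R = Rz(yaw) Ry(pitch) Rx(roll)).
In Python, from bench import bot gives the robot as it stands.
- The arm moves only by the tool send_rows, never from a script. Its argument "increments" is a list of rows, each a list of 4 numbers: the shift along the tool's x, y, z in mm, then the turn about the tool's z in degrees. In form: [[tx, ty, tz, twist], ...]. A call has 1 to 10 rows; each row shifts and turns the commanded pose from where the row before left it, along the tool's axes as they then stand; what a row does not reach is not made up. A row lasts 1/8 s, in which the tool goes at most 62.5 mm and 10.7 degrees, less where a joint would pass 70% of its speed; a pose out of reach is approached as far as the arm can. A call is refused whole if a number of a shift passes 62.5 or a number of a turn 10.7, either way. A call with a gripper value outside its range is refused whole. "claw" is the finger opening in mm, from 0 to 87, set as the call begins (left out, the last holds). The fingers move at their own pace and stop on an object; "force" is the grip in N (left out, the last holds). Time passes only in rows, so rows that do not move let the fingers close. It gives the time, the measured TCP pose, the force, the opening and the grip force at its end, in the units of the state.
- bot.read_state(): the state, without advancing time (a new reading comes with each control period).
- bot.snapshot(name): name is "scene" or "top" or "wrist"; returns a dict with "pixels" (384x512x3 uint8, red, green, blue), "fx", "fy", "cx", "cy" (pixels), "rvec" (rotation vector, rad) and "tvec" (3), from world to camera coordinates, as OpenCV has them; the wrist camera has in their place "T_tool_cam" (4x4, takes a point from camera to tool coordinates, whose origin is the TCP and whose axes are the flange's). Camera axes: x right, y down, z forward; pixel columns grow to the right and rows downward; lengths in m; the calibration is good to about 2 mm. A picture is of the moment at which its call begins: read the wrist's pose just before it. There is no depth.
- bot.close_job(): hands the job in; it is judged then, once.
The state is a dict: "time_s": time; "joint_positions": joint angles; "joint_velocities": joint speeds; "joint_torque": joint torques, N m; "ee_pos": TCP position; "ee_rot": TCP orientation; "ft_force": force on the tool from outside, world axes, zero at the start; "ft_torque": the same for the moment, N m; "grip_width": opening from 0.0 (shut) to 1.0 (fully open); "gripper_force": force on a finger pad.
Only numpy, scipy, OpenCV 4.12 (cv2) and the standard library are available. Lean on these libraries where they do the work, as an engineer would, in place of code of your own. Each camera call takes 0.05 s, during which the arm holds its last target. There are 200 camera calls.

## Working session

There is one attempt and no reset: what is moved stays moved. The work goes in short steps, Python scripts to look and compute and a tool call to move; the robot and the scene stay as the last step left them, time stands still between calls to the robot, and variables do not carry over. Pictures are saved under pics/ and viewed, at most 10 in all, crops included, and the job is handed in when it is done.

Besides the shell and the picture viewer there is one more tool, called after ">>>" by a JSON object that holds its "method" and its "body", one argument or row to a line. send_rows: Moves the arm, as the interface text tells. Its arguments: {"type":"object","properties":{"increments":{"type":"array","items":{"type":"array","items":{"type":"number"}}},"claw":{"type":"number"},"force":{"type":"number"}},"required":["increments"]}

```bash
mkdir -p pics; cat > h.py <<'E'
import numpy as np, cv2
from bench import bot
def snap(n,f=None):
    s=bot.snapshot(n); 
    if f: cv2.imwrite('pics/'+f,s['pixels'][:,:,::-1])
    return s
def ray(s,u,v):
    R=cv2.Rodrigues(np.array(s['rvec'],float))[0]; t=np.array(s['tvec'],float).ravel()
    d=R.T@np.array([(u-s['cx'])/s['fx'],(v-s['cy'])/s['fy'],1]); return -R.T@t,d
def at(s,u,v,z):
    o,d=ray(s,u,v); return o+d*(z-o[2])/d[2]
E
python3 - <<'E'
from h import *
a=snap('scene');b=snap('top')
np.save('top.npy',b,allow_pickle=True);np.save('scene.npy',a,allow_pickle=True)
cv2.imwrite('pics/top1.png',cv2.resize(b['pixels'][:,:,::-1],(800,600)))
cv2.imwrite('pics/scene1.png',cv2.resize(a['pixels'][:,:,::-1],(800,600)))
for s in(a,b): print(s['fx'],s['cx'],s['cy'],ray(s,256,192))
st=bot.read_state();print(st['ee_pos'],st['ee_rot'],st['time_s'])
E
```

```text
365.0650742418983 257.32551981916856 193.78819535671448 (array([ 0.98366227, -0.32692787,  0.84009452]), array([-0.42835233,  0.40109739, -0.80973597]))
348.40109886652243 260.7084538919769 190.37097325959138 (array([0.4213433 , 0.02301227, 0.8004723 ]), array([ 0.19357093,  0.03333514, -0.98062407]))
[ 0.25342808 -0.59812681  0.22179442] [-3.14021950e+00  1.03161115e-04  4.00775922e-01] 0.1
```

View pics/top1.png

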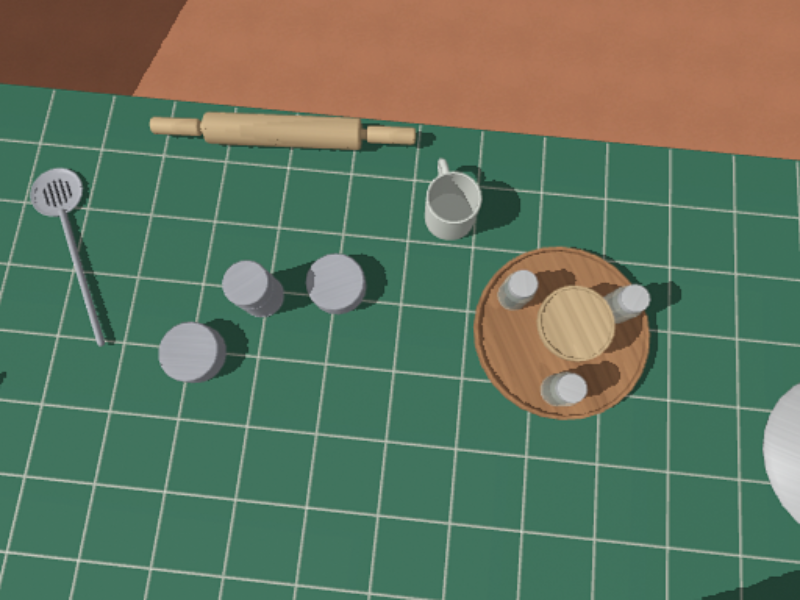

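View pics/scene1.png

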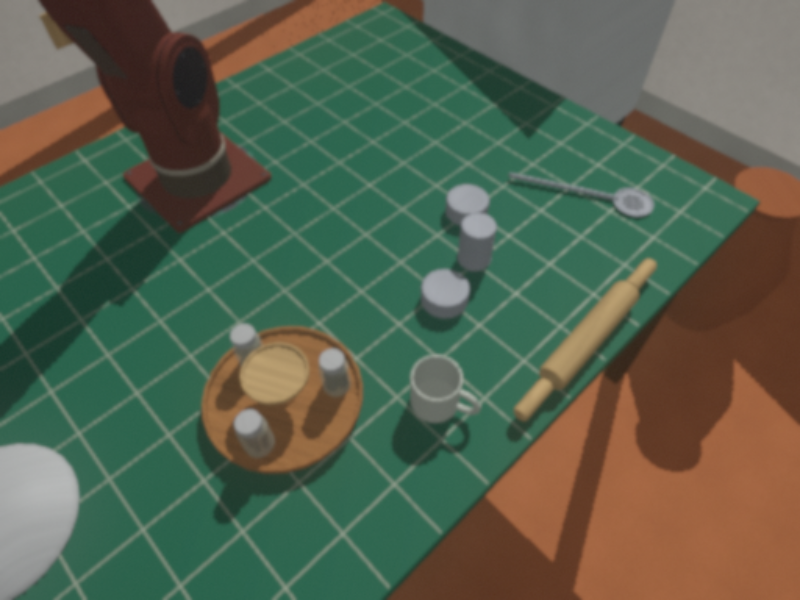

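Candidates for the outer lid in the top view (800×600): cap on the tall can at (247,284), low cap at (192,352), low cap at (336,283). The smallest, sitting on the tall body, is the tin at (247,284), and the scene view shows it as the only tall one at (478,240). Turntable tier is at (577,323), mug at (453,205), and jar tops at (522,284), (634,298), (571,388). I'll confirm with an enlarged crop.

```bash
python3 - <<'E'
from h import *
b=np.load('top.npy',allow_pickle=True).item();a=np.load('scene.npy',allow_pickle=True).item()
k=0.64
def P(s,n,u,v,z): print(n,at(s,(u+.5)*k-.5,(v+.5)*k-.5,z).round(4))
P(b,'tin',246,283,.092);P(b,'tinL',222,285,.092);P(b,'tinR',270,284,.092)
P(b,'tier',577,323,.099);P(b,'tierL',538,323,.099);P(b,'tierR',615.5,323,.099)
P(b,'tray',562,332,.026)
for n,u,v in(('A',522,284),('B',634,298),('C',571,388)):P(b,n,u,v,.104)
P(b,'mug',454,198,.078);P(b,'lid1',191,352,.027);P(b,'lid1L',158,352,.027);P(b,'lid1R',223,352,.027);P(b,'lid2',336,283,.027)
P(b,'lid2L',307,283,.027);P(b,'lid2R',365,283,.027)
P(a,'tinS',479,226,.092);P(a,'tierS',275,373,.099)
c=b['pixels'][140:250,90:250,::-1];cv2.imwrite('pics/c.png',cv2.resize(c,None,fx=5,fy=5,interpolation=2))
E
```

```text
tin [0.5634 0.2546 0.092 ]
tinL [0.5574 0.286  0.092 ]
tinR [0.5653 0.2225 0.092 ]
tier [ 0.5535 -0.1854  0.099 ]
tierL [ 0.5483 -0.1348  0.099 ]
tierR [ 0.5587 -0.2353  0.099 ]
tray [ 0.552  -0.1862  0.026 ]
A [ 0.597  -0.1099  0.104 ]
B [ 0.5933 -0.2566  0.104 ]
C [ 0.4687 -0.1797  0.104 ]
mug [ 0.7177 -0.0121  0.078 ]
lid1 [0.4689 0.3372 0.027 ]
lid1L [0.464  0.3839 0.027 ]
lid1R [0.4735 0.292  0.027 ]
lid2 [0.5899 0.1453 0.027 ]
lid2L [0.5856 0.1873 0.027 ]
lid2R [0.5943 0.1032 0.027 ]
tinS [0.5675 0.2578 0.092 ]
tierS [ 0.5587 -0.1836  0.099 ]
```

View pics/c.png

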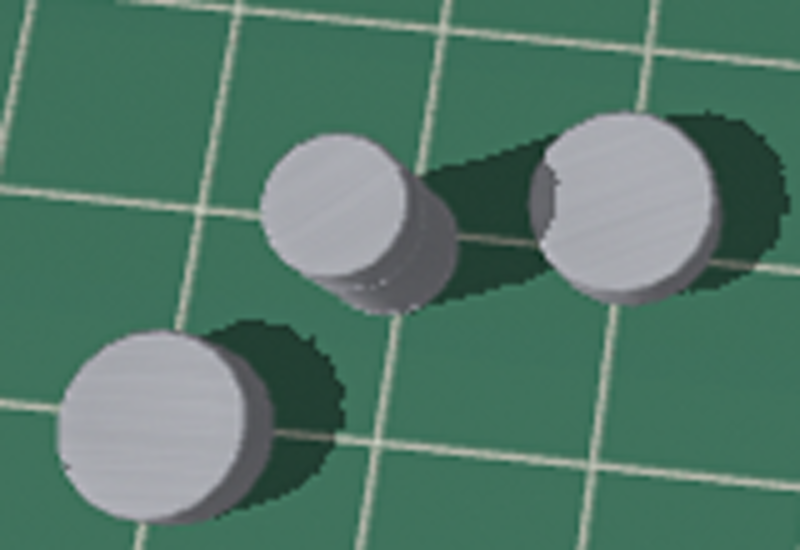

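The crop shows the tin cap (340,205) on a tall body with a seam; its diameter measures 63 mm. The low caps measure about 92 mm and 84 mm, so they are decoys. I'm moving above the tin.

>>> {"method": "send_rows", "body": {
  "increments": [
    [48,-34,0,0],
    [48,-34,0,0],
    [48,-34,0,0],
    [48,-34,0,0],
    [48,-34,0,0],
    [48,-34,0,0],
    [48,-34,0,0],
    [48,-34,0,0]
  ],
  "claw": 87
}}

```text
time_s: 1.1
ee_pos: [0.5016, -0.1965, 0.2224]
ee_rot: [3.142, 0.0, 0.401]
ft_force: [0.3, -0.4, 0.2]
grip_width: 1.004
gripper_force: 0.0
```

>>> {"method": "send_rows", "body": {
  "increments": [
    [30,-50,0,0],
    [30,-50,0,0],
    [30,-50,0,0],
    [30,-50,0,0],
    [30,-50,0,0],
    [30,-50,0,0],
    [30,-50,0,0],
    [28,-45,0,0]
  ]
}}

```text
time_s: 2.1
ee_pos: [0.5659, 0.2603, 0.2222]
ee_rot: [-3.141, 0.0, 0.401]
ft_force: [0.2, 0.6, 0.2]
grip_width: 1.0
gripper_force: 0.0
```

>>> {"method": "send_rows", "body": {
  "increments": [
    [0,0,0,-9.7],
    [0,0,0,-9.7],
    [0,0,0,-9.7],
    [0,0,0,-9.7],
    [0,0,0,-9.7],
    [0,0,0,-9.7],
    [0,0,0,-9.7],
    [0,0,0,-9.7],
    [0,0,0,-9.7],
    [0,0,0,-9.7]
  ]
}}

```text
time_s: 3.35
ee_pos: [0.5659, 0.2581, 0.2221]
ee_rot: [-3.141, -0.0, 2.099]
ft_force: [-0.5, -0.4, -0.4]
grip_width: 0.997
gripper_force: 0.0
```

>>> {"method": "send_rows", "body": {
  "increments": [
    [0,0,0,0],
    [0,0,0,0],
    [0,0,0,0]
  ]
}}

```text
time_s: 3.72
ee_pos: [0.566, 0.2584, 0.2225]
ee_rot: [-3.142, 0.0, 2.092]
ft_force: [-0.3, -0.9, 0.0]
grip_width: 1.001
gripper_force: 0.0
```

```bash
cat >> h.py <<'E'
from scipy.spatial.transform import Rotation as Ro
def wcam(f=None):
    st=bot.read_state(); s=snap('wrist',f)
    T=np.eye(4);T[:3,:3]=Ro.from_euler('xyz',st['ee_rot']).as_matrix();T[:3,3]=st['ee_pos']
    M=np.linalg.inv(T@np.array(s['T_tool_cam']));s['rvec']=cv2.Rodrigues(M[:3,:3])[0];s['tvec']=M[:3,3];return s,T
E
python3 - <<'E'
from h import *
s,T=wcam('w1.png');np.save('w.npy',s,allow_pickle=True)
print(T.round(4),bot.read_state()['ee_rot'],bot.read_state()['joint_positions'],s['T_tool_cam'])
E
```

```text
[[-4.976e-01  8.674e-01 -0.000e+00  5.660e-01]
 [ 8.674e-01  4.976e-01 -1.000e-04  2.584e-01]
 [-1.000e-04 -0.000e+00 -1.000e+00  2.225e-01]
 [ 0.000e+00  0.000e+00  0.000e+00  1.000e+00]] [-3.14159159e+00  9.03440996e-05  2.09211724e+00] [ 0.17059239  0.40573145 -0.88069525  1.50083502  0.31508241  1.38329639
 -0.2076127 ] [[ 1.12221560e-03 -9.57623910e-01 -2.88019422e-01  7.84764952e-02]
 [ 9.99999336e-01  1.14984929e-03  7.32300811e-05  6.51451697e-04]
 [ 2.61052052e-04 -2.88019313e-01  9.57624565e-01 -1.62499695e-01]
 [ 0.00000000e+00  0.00000000e+00  0.00000000e+00  1.00000000e+00]]
```

View pics/w1.png

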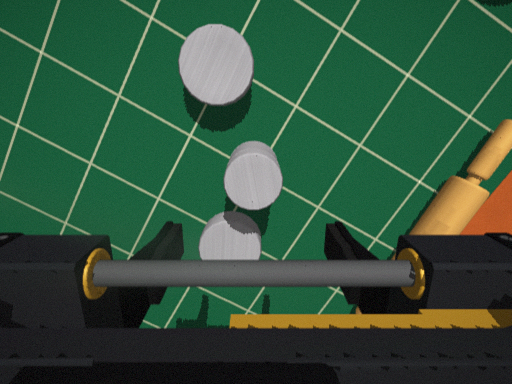

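The wrist view shows the tin in the middle with its lid's face at about (254,182); the large decoy is at (217,65) and the other decoy at (230,240). Measuring the offset from the tool.

```bash
python3 - <<'E'
from h import *
s=np.load('w.npy',allow_pickle=True).item()
for u,v in((226,180),(282,178),(254,180),(254,209),(254,153)): print(at(s,u,v,.092).round(4))
print(s['fx'],ray(s,254,180)[0])
E
```

```text
[0.5413 0.2454 0.092 ]
[0.5907 0.2763 0.092 ]
[0.5665 0.2599 0.092 ]
[0.5826 0.232  0.092 ]
[0.5524 0.2844 0.092 ]
290.75960803360914 [0.5275504  0.32677197 0.38504355]
```

>>> {"method": "send_rows", "body": {
  "increments": [
    [0,0,20,0],
    [0,0,20,0],
    [0,0,20,0],
    [0,0,20,0],
    [0,0,20,0],
    [0,0,20,0],
    [0,0,20,0],
    [0,0,20,0],
    [0,0,20,0],
    [0,0,15,0]
  ]
}}

```text
time_s: 5.03
ee_pos: [0.5659, 0.2582, 0.0261]
ee_rot: [-3.141, -0.0, 2.094]
ft_force: [0.3, -0.9, -0.3]
grip_width: 1.003
gripper_force: 0.0
```

>>> {"method": "send_rows", "body": {
  "increments": [
    [0,0,0,0],
    [0,0,0,0],
    [0,0,0,0],
    [0,0,0,0],
    [0,0,0,0],
    [0,0,0,0]
  ],
  "claw": 55,
  "force": 30
}}

```text
time_s: 5.78
ee_pos: [0.5663, 0.2585, 0.0284]
ee_rot: [3.141, 0.0, 2.094]
ft_force: [-2.9, -1.3, 7.3]
grip_width: 0.731
gripper_force: 30.0
```

```bash
python3 - <<'E'
from h import *
s,T=wcam('w2.png');st=bot.read_state();print(st['ee_pos'],st['ft_force'],st['grip_width']*87,st['gripper_force'])
E
```

```text
[0.56632597 0.25846306 0.02836613] [-2.51315937 -1.21113649  5.15634159] 63.735201493917536 30.000402855221182
```

View pics/w2.png

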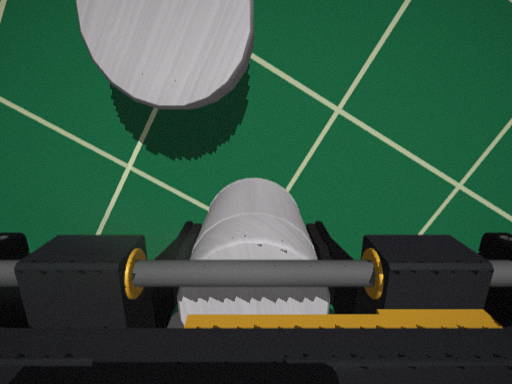

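The tin is gripped between the pads at 63.7 mm, its body width, with the lid visible under the bar at (255,240). Lifting.

>>> {"method": "send_rows", "body": {
  "increments": [
    [0,0,-5,0],
    [0,0,-10,0],
    [0,0,-20,0],
    [0,0,-25,0],
    [0,0,-25,0],
    [0,0,-25,0],
    [0,0,-25,0],
    [0,0,-20,0],
    [0,0,-5,0],
    [0,0,0,0]
  ]
}}

```text
time_s: 7.08
ee_pos: [0.566, 0.2582, 0.1875]
ee_rot: [-3.141, 0.0, 2.094]
ft_force: [-0.8, -0.1, -4.5]
grip_width: 0.729
gripper_force: 30.2
```

```bash
python3 - <<'E'
from h import *
st=bot.read_state();p=st['ee_pos'];print(p,st['ft_force'],st['ft_torque'],st['grip_width']*87)
R=Ro.from_euler('xyz',st['ee_rot']).as_matrix()
print(R.T@(np.array([.556,-.185,p[2]])-p)*1000)
E
```

```text
[0.56600506 0.25823123 0.18745779] [-0.75684606 -0.07452679 -4.45662869] [-0.00790215 -0.10036751 -0.0347607 ] 63.45969188402864
[-3.79007391e+02 -2.30016133e+02  7.18870069e-02]
```

>>> {"method": "send_rows", "body": {
  "increments": [
    [-10,-6,0,0],
    [-20,-12,0,0],
    [-30,-18,0,0],
    [-30,-18,0,0],
    [-30,-18,0,0],
    [-30,-18,0,0],
    [-30,-18,0,0],
    [-30,-18,0,0],
    [-30,-18,0,0],
    [-30,-18,0,0]
  ]
}}

```text
time_s: 8.32
ee_pos: [0.5596, -0.0585, 0.1867]
ee_rot: [-3.14, -0.001, 2.093]
ft_force: [1.0, 0.4, -4.4]
grip_width: 0.731
gripper_force: 30.2
```

>>> {"method": "send_rows", "body": {
  "increments": [
    [-30,-18,0,0],
    [-30,-18,0,0],
    [-25,-16,0,0],
    [-15,-10,0,0],
    [-9,-6,0,0],
    [0,0,0,0],
    [0,0,0,0],
    [0,0,0,0]
  ]
}}

```text
time_s: 9.32
ee_pos: [0.5563, -0.1837, 0.1877]
ee_rot: [3.141, -0.0, 2.095]
ft_force: [0.5, -0.8, -4.3]
grip_width: 0.727
gripper_force: 30.2
```

```bash
python3 - <<'E'
from h import *
st=bot.read_state();s,T=wcam();b=snap('top');a=snap('scene')
np.save('w.npy',s,allow_pickle=True);np.save('scene2.npy',a,allow_pickle=True)
print(st['ee_pos'],st['ee_rot'],st['ft_force'])
w=s['pixels'][:,:,::-1];c=cv2.resize(a['pixels'][170:320,100:300,::-1],(512,384))
cv2.imwrite('pics/m.png',cv2.resize(np.hstack([w,c]),(800,300)))
E
```

```text
[ 0.55633194 -0.18371356  0.18769757] [ 3.14131734e+00 -4.87293609e-05  2.09539848e+00] [ 0.52932642 -0.76925236 -4.2507509 ]
```

View pics/m.png

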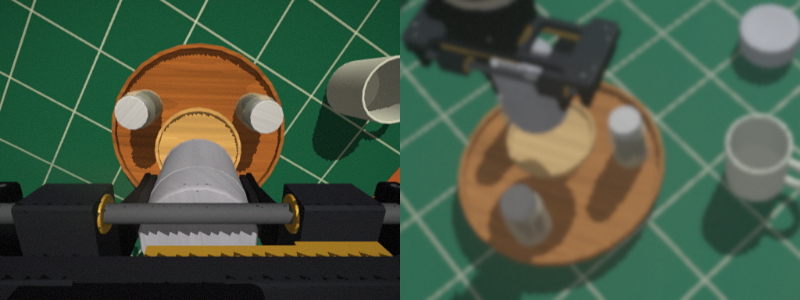

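The wrist view (left half) shows the held tin above the tier. The tier's far edge is at about (198,108) and its sides are at (157,145) and (239,145). The jars at (131,110) and (265,115) are clear. Checking the centring.

```bash
python3 - <<'E'
from h import *
s=np.load('w.npy',allow_pickle=True).item()
p=at(s,198/.78125,108/.78125,.099);st=bot.read_state();R=Ro.from_euler('xyz',st['ee_rot']).as_matrix()
print(p,p-R[:,0]*.05)
for u,v in((157,145),(239,145)): q=at(s,u/.78125,v/.78125,.099);print((R.T@(q-st['ee_pos'])*1000).round(1))
E
```

```text
[ 0.53225729 -0.14090578  0.099     ] [ 0.55726365 -0.18420338  0.09900024]
[  7.3 -46.1  88.6]
[ 7.5 48.2 88.6]
```

Centred within 2 mm. Lowering.

>>> {"method": "send_rows", "body": {
  "increments": [
    [0,0,8,0],
    [0,0,12,0],
    [0,0,12,0],
    [0,0,12,0],
    [0,0,8,0],
    [0,0,4,0],
    [0,0,2,0],
    [0,0,1,0],
    [0,0,0,0],
    [0,0,0,0]
  ]
}}

```text
time_s: 10.72
ee_pos: [0.5562, -0.1849, 0.1288]
ee_rot: [3.141, 0.0, 2.094]
ft_force: [-0.5, -0.1, -4.4]
grip_width: 0.735
gripper_force: 30.2
```

>>> {"method": "send_rows", "body": {
  "increments": [
    [0,0,1,0],
    [0,0,1,0],
    [0,0,1,0],
    [0,0,1,0],
    [0,0,0,0],
    [0,0,0,0]
  ]
}}

```text
time_s: 11.48
ee_pos: [0.5561, -0.1849, 0.1246]
ee_rot: [3.142, -0.0, 2.094]
ft_force: [-0.1, 0.0, -4.2]
grip_width: 0.733
gripper_force: 30.2
```

>>> {"method": "send_rows", "body": {
  "increments": [
    [0,0,0.5,0],
    [0,0,0.5,0],
    [0,0,0.5,0],
    [0,0,0,0],
    [0,0,0,0]
  ]
}}

```text
time_s: 12.1
ee_pos: [0.5561, -0.1849, 0.1233]
ee_rot: [-3.142, 0.0, 2.094]
ft_force: [-3.0, -0.2, 2.1]
grip_width: 0.73
gripper_force: 30.0
```

Contact on the tier. Releasing and rising to lid height.

>>> {"method": "send_rows", "body": {
  "increments": [
    [0,0,0,0],
    [0,0,0,0],
    [0,0,0,0],
    [0,0,0,0],
    [0,0,0,0],
    [0,0,0,0]
  ],
  "claw": 80
}}

```text
time_s: 12.85
ee_pos: [0.5561, -0.1849, 0.123]
ee_rot: [3.142, -0.0, 2.094]
ft_force: [-0.1, -0.4, -0.5]
grip_width: 0.924
gripper_force: 0.0
```

>>> {"method": "send_rows", "body": {
  "increments": [
    [0,0,-5,0],
    [0,0,-8,0],
    [0,0,-10,0],
    [0,0,-10,0],
    [0,0,-6,0],
    [0,0,-2,0],
    [0,0,0,0],
    [0,0,0,0]
  ]
}}

```text
time_s: 13.85
ee_pos: [0.5559, -0.1849, 0.1637]
ee_rot: [-3.141, -0.001, 2.094]
ft_force: [0.2, -0.3, 0.5]
grip_width: 0.92
gripper_force: 0.0
```

```bash
python3 - <<'E'
from h import *
st=bot.read_state();s,T=wcam();b=snap('top');a=snap('scene')
np.save('w.npy',s,allow_pickle=True)
print(st['ee_pos'],st['ft_force'],st['grip_width']*87)
w=s['pixels'][:,:,::-1];c=cv2.resize(a['pixels'][170:320,100:300,::-1],(512,384))
cv2.imwrite('pics/m2.png',cv2.resize(np.hstack([w,c]),(800,300)))
E
```

```text
[ 0.55588152 -0.18486515  0.16369532] [ 0.24652074 -0.3278784   0.47113998] 80.01870869989831
```

View pics/m2.png

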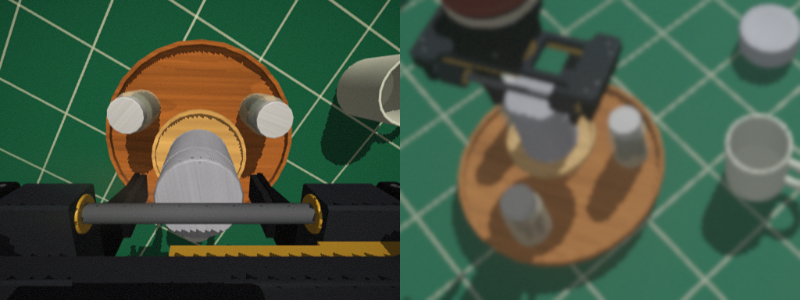

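The tin stands upright inside the lip with its lid on, the fingers are on either side of the lid, and jars and mug are unmoved. Gripping the lid lightly.

>>> {"method": "send_rows", "body": {
  "increments": [
    [0,0,-1.5,0],
    [0,0,0,0],
    [0,0,0,0],
    [0,0,0,0],
    [0,0,0,0],
    [0,0,0,0],
    [0,0,0,0]
  ],
  "claw": 52,
  "force": 12
}}

```text
time_s: 14.88
ee_pos: [0.5561, -0.1849, 0.1656]
ee_rot: [3.141, 0.0, 2.094]
ft_force: [-0.0, -0.2, 1.2]
grip_width: 0.73
gripper_force: 12.0
```

>>> {"method": "send_rows", "body": {
  "increments": [
    [0,0,-1,0],
    [0,0,-1,0],
    [0,0,-2,0],
    [0,0,-2,0],
    [0,0,-2,0],
    [0,0,0,0],
    [0,0,0,0]
  ]
}}

```text
time_s: 15.75
ee_pos: [0.5561, -0.1849, 0.1735]
ee_rot: [-3.142, -0.0, 2.094]
ft_force: [-0.9, -0.8, -0.8]
grip_width: 0.728
gripper_force: 12.0
```

```bash
python3 - <<'E'
from h import *
st=bot.read_state();s,T=wcam();a=snap('scene')
print(st['ee_pos'],st['ft_force'],st['grip_width']*87)
w=s['pixels'][:,:,::-1];c=cv2.resize(a['pixels'][170:320,100:300,::-1],(512,384))
cv2.imwrite('pics/m3.png',cv2.resize(np.hstack([w,c]),(800,300)))
E
```

```text
[ 0.55606937 -0.18486716  0.17352664] [-0.94567164 -0.75138283 -0.83239603] 63.326068926232125
```

View pics/m3.png

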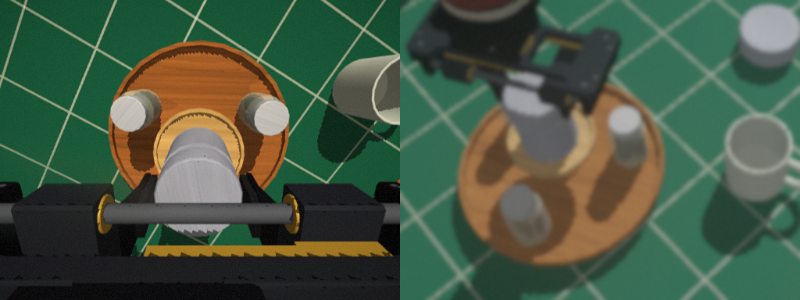

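The wrist load is only about 0.7 N, so just the lid is rising. Continuing straight up.

>>> {"method": "send_rows", "body": {
  "increments": [
    [0,0,-3,0],
    [0,0,-4,0],
    [0,0,-5,0],
    [0,0,-6,0],
    [0,0,-8,0],
    [0,0,-10,0],
    [0,0,-12,0],
    [0,0,-12,0],
    [0,0,-12,0],
    [0,0,-12,0]
  ]
}}

```text
time_s: 17.1
ee_pos: [0.5561, -0.1849, 0.2585]
ee_rot: [3.142, 0.0, 2.094]
ft_force: [0.4, -0.0, -0.7]
grip_width: 0.73
gripper_force: 12.0
```

>>> {"method": "send_rows", "body": {
  "increments": [
    [0,0,-10,0],
    [0,0,-7,0],
    [0,0,-4,0],
    [0,0,0,0],
    [0,0,0,0],
    [0,0,0,0],
    [0,0,0,0]
  ]
}}

```text
time_s: 17.98
ee_pos: [0.556, -0.1849, 0.2784]
ee_rot: [-3.141, -0.0, 2.094]
ft_force: [-0.3, -0.1, -0.5]
grip_width: 0.734
gripper_force: 12.0
```

```bash
python3 - <<'E'
from h import *
st=bot.read_state();s,T=wcam();a=snap('scene');b=snap('top')
print(st['ee_pos'],st['ft_force'],st['grip_width']*87,st['gripper_force'],st['time_s'])
w=s['pixels'][:,:,::-1];c=cv2.resize(a['pixels'][150:300,100:300,::-1],(512,384))
cv2.imwrite('pics/m4.png',cv2.resize(np.hstack([w,c]),(800,300)))
E
```

```text
[ 0.5560149  -0.1848692   0.27835599] [-0.25668381 -0.09946525 -0.51134693] 63.82669605453513 11.999945410061628 17.975
```

View pics/m4.png

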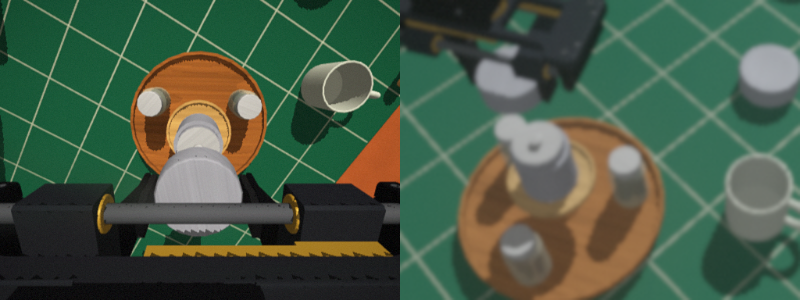

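The lid is held about 112 mm above its seat. The tin stands on the tier with the inner lid and its knob visible at (535,147), and jars and mug are in place. Handing in.

```bash
python3 -c "
from bench import bot
print(bot.close_job())"
```

```text
the job is handed in; nothing more can be done
None
```

I handed the job in at about 18 s: the tin stands on the top tier with its inner lid seated, the gripper holds the outer lid about 11 cm above where it sat, and the jars and mug look unmoved in the last pictures; no verdict came back.

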